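# Populate a DIN rail and plug in the relay

### The arm

A 7-joint arm with a two-finger parallel gripper is mounted at the origin on a cart in front of the work surface, level with it; the furniture and walls round the work are solid. World frame = base frame: x ahead of the robot, y to its left, z up, the work surface at z = 0. Lengths are in mm, angles in rad, forces in N, time in s.
With the tool pointing down it reaches from about 400 to 900 mm from the base axis. Payload 5.6 kg.
Tool frame: the origin (TCP) lies on the centre line of the jaws, within the pads' length; the fingertips stand 11 mm ahead of it and the grasp point (between the pads) lies 8 mm behind it (arm.finger_overhang is the z of the fingertips in the tool frame, in mm); z points along the fingers, y is the line along which they close (so a half turn about z gives the same grasp; the last joint's range is limited). The gripper opens to 92 mm and grips with 3 to 60 N. Pads are 20 mm wide; open, the fingers measure 128 mm over their backs; the gripper's body (75 mm by 189 mm) begins 69 mm behind the grasp point.
Start: joints at [-1.296, 0.468, -0.012, 1.603, 0.006, 1.071, -0.056], TCP at [203.153, 617.445, 193.592] pointing down, gripper open.
Joint ranges: [-2.53, 2.53], [-0.31, 2.02], [-1.57, 1.55], [0.28, 2.44], [-1.29, 4.43], [0.15, 1.84], [-2.92, 2.92]. Speed limits (rad/s): [2.57, 2.57, 3.14, 3.14, 3.14, 3.14, 3.14].

### API

Orientations are given as [roll, pitch, yaw] about the fixed x, y, z axes, in that order (R = Rz(yaw) Ry(pitch) Rx(roll)).
In Python, from cell import arm gives the robot as it stands.
- The arm moves only by the shell command python3 steer.py 'ROWS' [OPENING] [FORCE]. ROWS is a JSON list of rows, 1 to 20 of them, each of 6 numbers: dx, dy, dz in mm, then a rotation vector rx, ry, rz in rad; each row is the pose to reach, as a shift and turn from the pose commanded when the command began, along the tool's axes at that moment; what a row does not reach only later rows make up. A row lasts 1/12 s, in which the tool goes at most 41.7 mm and 0.125 rad, less where a joint would pass 70% of its speed; a pose out of reach is approached as far as the arm can. OPENING is the finger opening in mm, set as the command begins (- or left out keeps the last). The fingers move at their own pace and stop on an object; FORCE is the grip in N (left out, the last holds). Time passes only in rows, so rows that do not move let the fingers close. It prints the time, the measured TCP pose, the force, the opening and the grip force at its end.
- arm.read_state(): the state, without advancing time (a new reading comes with each control period).
- arm.capture(name): name is "scene" or "top"; returns a dict with "pixels" (420x560x3 uint8, blue, green, red), "K" (3x3 intrinsics, pixels), "k1" (the pictures are not rectified: a ray, as slopes to the right and down, at radius r is drawn at 1 + k1 r^2 times it, then the intrinsics apply), "T" (4x4, takes a point from camera to world coordinates). Camera axes: x right, y down, z forward; pixel columns grow to the right and rows downward; lengths in mm; the calibration is good to about 2 mm. A picture is of the moment at which its call begins. There is no depth.
- arm.job_done(): hands the job in; it is judged then, once.
The state is a dict: "t": time; "joints": joint angles; "qvel": joint speeds; "joint_torque": joint torques, N m; "ee_pos": TCP position; "ee_rot": TCP orientation; "force": force on the tool from outside, world axes, zero at the start; "wrist_torque": the same for the moment, N m; "width": finger opening in mm; "grip_force": force on a finger pad.
Only numpy, scipy, OpenCV 4.12 (cv2) and the standard library are available. Lean on these libraries where they do the work, as an engineer would, in place of code of your own. Each camera call takes 0.05 s, during which the arm holds its last target. There are 200 camera calls.

### The job

Fit out the mounting rail lying on the bench for a small control box. On the rail, in the space between the terminal blocks and the end clamp, set in a row starting from the terminal blocks: first the circuit breaker, next to it the power supply, and then the relay socket, each pushed down square and fully home on the rail, close beside the one before (no gap wider than about 1 cm), and plug the relay fully into the top of the relay socket. Leave the solder reel, the black tape roll and the little screwdriver lying about the bench undisturbed.

Things in the scene. Friction and masses are not known exactly. Their poses are not given: they have to be found in the camera images.
- rail_plate: Fixed grey metal plate 262x94x3 mm on the bench, with a 224 mm long, 35 mm wide steel DIN rail along its middle, rail top 10.5 mm above bench. Origin: centre of the underside; x along the rail, z up. Devices go straight down over the rail, either way round, and stay by weight (catches parked open): their 6 mm high feet have a slot along x, 45 mm wide at the mouth, tapering to 39 mm.
- terminal_group: Fixed near one end of the rail (either one): five light-grey terminal blocks with a stepped top, together 31 mm along the rail, 50 mm across, top 52.5 mm above the bench. Origin: its middle on the rail's centre line, at bench height; x along the rail.
- end_clamp: Fixed near the rail's other end: thin dark-grey end clamp with one screw, 10 mm along the rail, 46 mm across, top 37.5 mm above the bench. Origin: its middle on the rail's centre line, at bench height; x along the rail. About 160 mm of rail lies free between it and the terminal blocks.
- breaker: Loose light-grey two-pole breaker, upright, 0.2 kg, 36 mm along its x (goes along the rail). Body 86 mm across (y), to 42 mm high; nose 45 mm across, from 42 to 66 mm high (grasp its flat faces that look along y); two joined black toggles to 78 mm, within 14 mm of the middle. Origin: centre of the underside of its feet, z up; home on the rail the origin is 4.5 mm above the bench.
- power_supply: Loose dark-grey power supply with vent slots, the widest device, upright, about 0.26 kg, 54 mm along its x (goes along the rail). Body 86 mm across (y), to 42 mm high; nose 45 mm across, from 42 to 66 mm high (grasp its flat faces that look along y). Origin: centre of the underside of its feet, z up; home on the rail the origin is 4.5 mm above the bench.
- relay_socket: Loose black relay socket, upright, 90 g, 30 mm along its x (goes along the rail). Base 76 mm across (y), to 24 mm high; raised deck 46 mm across, from 24 to 46 mm (grasp faces that look along y). Pocket in its top: 18 mm (x) by 24 mm (y), floor at 39.5 mm, mouth bevelled 2 mm. Origin: centre of the underside of its feet, z up; home on the rail it is 4.5 mm above the bench.
- relay: Loose plug-in relay: upright block with mid-grey cover on a black base, 22 mm (x) by 28 mm (y), 43 mm high, 45 g, standing on eight brass blades 7 mm long (area 11.2 x 20.6 mm). Plugs straight down into the socket's pocket, x along the socket's x, either way round. Origin: centre of the blades' tips, z up; plugged in fully it is 39.5 mm above the socket's origin.
- solder_reel: Bystander, loose: small reel of solder wire with blue flanges, 56 mm across and 34 mm high, standing flat beyond the rail. Origin: centre of its underside. To its left stands a fixed blue parts cabinet, 0.35 m high, its front face 0.63 m ahead of the robot's base and reaching from 0.15 to 0.53 m to the left: keep the arm in front of it.
- tape_roll: Bystander, loose: roll of black tape lying flat, 66 mm across and 18 mm high. Origin: centre of its underside.
- driver: Bystander, loose: small precision screwdriver, 115 mm long and 10 mm thick, lying flat. Origin: middle of its underside. Near it, right, a fixed small blue vise, 84 mm high, centred 0.32 m ahead of the base and 0.16 m left, reaching 0.39 m ahead.

How it is judged (in metres and radians):
At the end, for the whole second after the job is handed in: Breaker, power supply, relay socket stand upright and fully down on the rail (3 mm), within 6 mm of its centre line and 0.15 rad, in this order from the terminal blocks, gaps at most 13 mm; the relay is fully down (2 mm) and upright in the socket; all released and at rest (height (world z) of breaker between 0.0025 and 0.0075 m and angle between each of breaker, power_supply, relay_socket's own z axis and vertical below 0.08 rad and angle between the x axis of each of breaker, power_supply, relay_socket and the x axis of rail_plate, either way round below 0.15 rad and y of breaker in the frame of rail_plate between -0.006 and 0.006 m and height (world z) of power_supply between 0.0025 and 0.0075 m and y of power_supply in the frame of rail_plate between -0.006 and 0.006 m and height (world z) of relay_socket between 0.0025 and 0.0075 m and y of relay_socket in the frame of rail_plate between -0.006 and 0.006 m and horizontal distance between breaker and terminal_group below 0.0465 m and horizontal distance between power_supply and breaker below 0.058 m and horizontal distance between power_supply and terminal_group above 0.07 m and horizontal distance between relay_socket and power_supply below 0.055 m and horizontal distance between relay_socket and breaker above 0.08 m and horizontal distance between relay and relay_socket below 0.006 m and z of relay in the frame of relay_socket between 0.037 and 0.0415 m and angle between relay's own z axis and vertical below 0.12 rad and angle between the x axis of relay and the x axis of relay_socket, either way round below 0.35 rad and linear speed of each of breaker, power_supply, relay_socket, relay below 0.02 m/s); the robot touches nothing.
It fails at once if the solder reel, the tape roll or the screwdriver is shifted by more than 2 cm (distance of any of solder_reel, tape_roll, driver from where it was at the start of the episode above 0.02 m).
It also fails if it takes over 109 s, if anything falls off the work surface, if the arm or the gripper's body presses on something with over 40 N, if the wrist force passes 120 N, or if a joint passes its speed limit or range.

## Working session

There is one attempt and no reset: what is moved stays moved. The work goes in short steps, Python scripts to look and compute and a shell command to move; the robot and the scene stay as the last step left them, time stands still between calls to the robot, and variables do not carry over. Pictures are saved under pics/ and viewed, at most 14 in all, crops included, and the job is handed in when it is done.

```bash
ls; mkdir -p pics; python3 - <<'E'
from cell import arm
import cv2,numpy as np
np.set_printoptions(suppress=True,precision=4)
for n in("scene","top"):
    c=arm.capture(n);cv2.imwrite(f"pics/{n}0.png",c["pixels"]);print(n,c["K"],c["k1"],c["T"])
print(arm.read_state())
E
```

```text
cell.py
pics
steer.py
scene [[521.8504   0.     288.317 ]
 [  0.     521.8504 209.3725]
 [  0.       0.       1.    ]] -0.1690551211374895 [[   0.8313   -0.4369    0.3435  143.7296]
 [  -0.5555   -0.6338    0.5382 -441.4888]
 [  -0.0174   -0.6383   -0.7696  929.7099]
 [   0.        0.        0.        1.    ]]
top [[438.0207   0.     292.4513]
 [  0.     438.0207 212.0004]
 [  0.       0.       1.    ]] 0.03414926693211477 [[  -0.0137   -0.9978    0.0652  484.6503]
 [  -0.9999    0.0134   -0.0046  188.7391]
 [   0.0037   -0.0653   -0.9979 1098.7619]
 [   0.        0.        0.        1.    ]]
{'t': 0.1, 'joints': array([-1.296 ,  0.4683, -0.0116,  1.6035,  0.006 ,  1.0714, -0.0563]), 'qvel': array([-0.0006, -0.0004,  0.0017, -0.0016,  0.0015,  0.0011,  0.0003]), 'joint_torque': array([  0.0009, -52.1644,  -0.0127, -24.4362,  -0.0568,   0.0141,
         0.0001]), 'ee_pos': array([203.0227, 616.9073, 192.7677]), 'ee_rot': array([-3.14  ,  0.0001,  2.8237]), 'force': array([ 0.0787, -0.3788, -0.5328]), 'wrist_torque': array([-0.0214,  0.0273,  0.0375]), 'grip_force': 0.0, 'width': 92.15859978078035}
```
View pics/scene0.png

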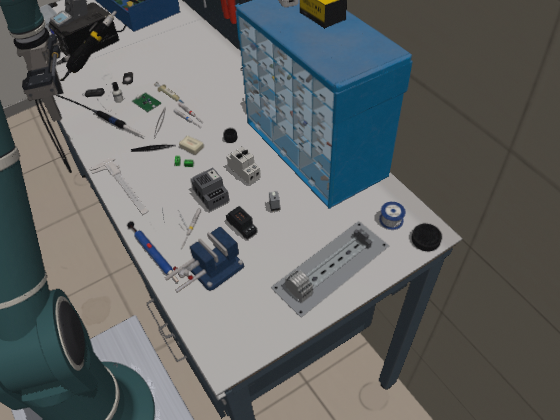

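View pics/top0.png

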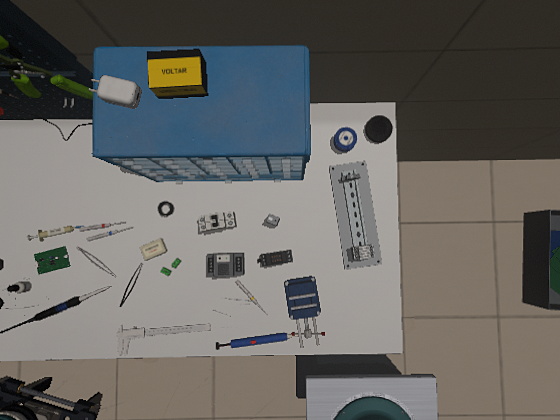

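```bash
cat > h.py <<'E'
import cv2,numpy as np
from cell import arm
np.set_printoptions(suppress=True,precision=2)
def crop(n,x0,y0,w,h,s,out):
    c=arm.capture(n); im=c["pixels"][y0:y0+h,x0:x0+w]
    im=cv2.resize(im,None,fx=s,fy=s,interpolation=cv2.INTER_CUBIC); cv2.imwrite("pics/"+out,im); return c
def ray(c,u,v):
    K=c["K"];d=np.array([(u-K[0,2])/K[0,0],(v-K[1,2])/K[1,1]]);p=d.copy()
    for _ in range(20): p=d/(1+c["k1"]*(p@p))
    return c["T"][:3,3],c["T"][:3,:3]@np.array([*p,1.])
def plane(c,u,v,z):
    o,d=ray(c,u,v);return o+d*(z-o[2])/d[2]
def tri(c1,p1,c2,p2):
    o1,d1=ray(c1,*p1);o2,d2=ray(c2,*p2)
    s=np.linalg.lstsq(np.c_[d1,-d2],o2-o1,rcond=None)[0]
    a=o1+s[0]*d1;b=o2+s[1]*d2;return (a+b)/2,np.linalg.norm(a-b)
def proj(c,P):
    T=c["T"];q=(np.asarray(P,float)-T[:3,3])@T[:3,:3];p=q[:,:2]/q[:,2:]
    p=p*(1+c["k1"]*(p**2).sum(1,keepdims=True));K=c["K"]
    return p*[K[0,0],K[1,1]]+[K[0,2],K[1,2]]
E
python3 - <<'E'
from h import *
crop("top",190,155,200,150,4,"t1.png");crop("scene",185,145,215,170,3.5,"s1.png")
E
```

View pics/t1.png

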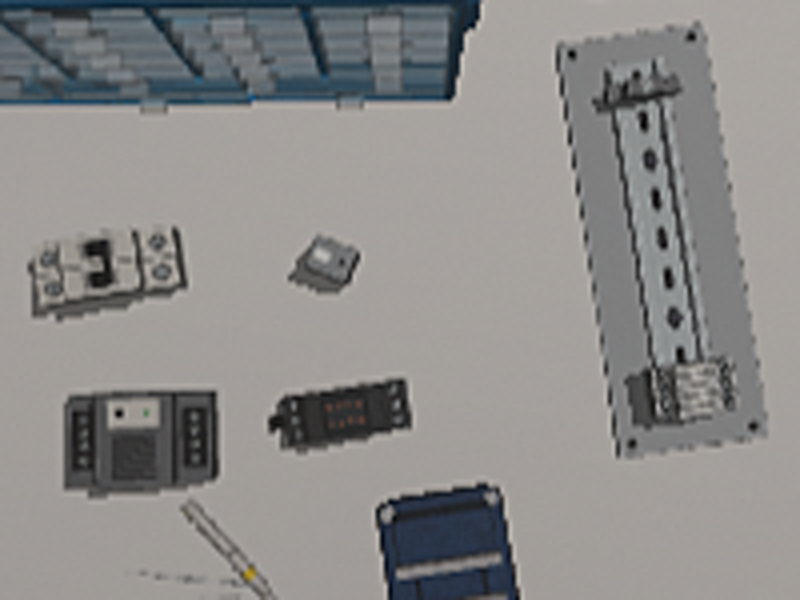

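View pics/s1.png

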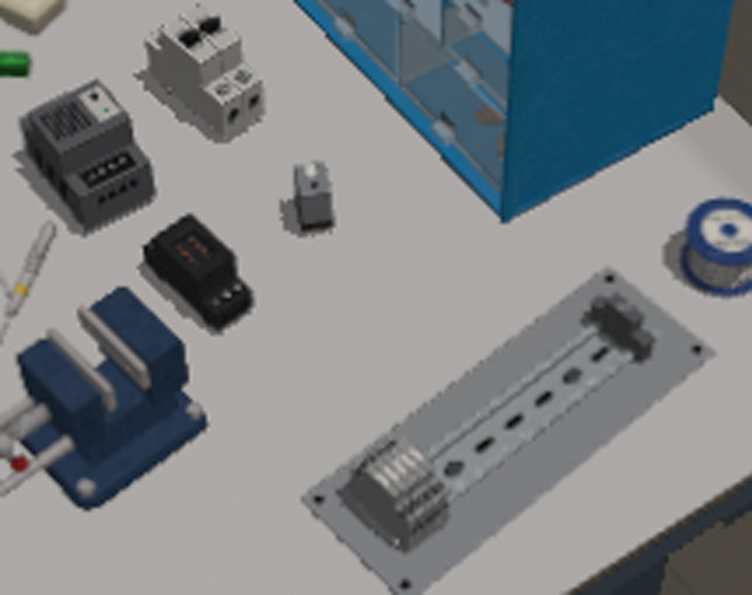

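```bash
cat > fit.py <<'E'
from h import *
from scipy.optimize import minimize
# boxes: (hx,hy,z0,z1) half sizes, optional centre offset
M=dict(psu=[(27,43,6,42,0,0),(27,22.5,42,66,0,0)],breaker=[(18,43,6,42,0,0),(18,22.5,42,66,0,0)],
 socket=[(15,38,6,24,0,0),(15,23,24,46,0,0)],relay=[(11,14,7,50,0,0)],
 plate=[(131,47,0,3,0,0),(112,17.5,9.5,10.5,0,0)],
 tape=[],)
def segs(name,pose,c):
    x,y,z,a=pose;R=np.array([[np.cos(a),-np.sin(a),0],[np.sin(a),np.cos(a),0],[0,0,1]]);t=np.array([x,y,z]);cam=c["T"][:3,3]
    out=[]
    for hx,hy,z0,z1,ox,oy in M[name]:
        h=np.array([hx,hy,(z1-z0)/2]);m=np.array([ox,oy,(z0+z1)/2]);cl=R.T@(cam-t)-m
        vis=lambda ax,s: cl[ax]*s>h[ax]
        for ax in range(3):
            b,d=[i for i in range(3) if i!=ax]
            for sb in(-1,1):
                for sd in(-1,1):
                    if vis(b,sb) or vis(d,sd):
                        p=np.zeros(3);p[b]=sb*h[b];p[d]=sd*h[d];q=p.copy();p[ax]=-h[ax];q[ax]=h[ax]
                        out.append((R@(p+m)+t,R@(q+m)+t))
    return out
def grads(c):
    g=cv2.GaussianBlur(c["pixels"].astype(np.float32),(0,0),0.8)
    return [cv2.Sobel(g,cv2.CV_32F,1,0,ksize=3),cv2.Sobel(g,cv2.CV_32F,0,1,ksize=3)]
def score(name,pose,views):
    tot=0
    for c,(gx,gy) in views:
        w=0;s=0
        for P,Q in segs(name,pose,c):
            L=np.linalg.norm(Q-P);n=max(3,int(L/2));u=np.linspace(.04,.96,n)[:,None]
            uv=proj(c,P+(Q-P)*u);e=uv[-1]-uv[0];l=np.hypot(*e);nn=np.array([-e[1],e[0]])/(l+1e-9)
            m=uv.astype(np.float32)
            a=cv2.remap(gx,m[:,:1],m[:,1:],1).reshape(n,-1);b=cv2.remap(gy,m[:,:1],m[:,1:],1).reshape(n,-1)
            v=np.minimum(np.abs(a*nn[0]+b*nn[1]).max(1),150);s+=v.mean()*l;w+=l
        tot+=s/w
    return tot/len(views)
def fit(name,p0,views,r=10,ra=.15,z=0):
    best=(-1,None)
    for dx in np.arange(-r,r+.1,2):
        for dy in np.arange(-r,r+.1,2):
            for da in np.linspace(-ra,ra,7):
                s=score(name,(p0[0]+dx,p0[1]+dy,z,p0[2]+da),views)
                if s>best[0]:best=(s,(p0[0]+dx,p0[1]+dy,p0[2]+da))
    f=lambda q:-score(name,(q[0],q[1],z,q[2]/50),views)
    o=minimize(f,[best[1][0],best[1][1],best[1][2]*50],method="Nelder-Mead",options=dict(initial_simplex=[[best[1][0]+a,best[1][1]+b,best[1][2]*50+d] for a,b,d in((0,0,0),(1.5,0,0),(0,1.5,0),(0,0,1.5))],xatol=.05,fatol=.01))
    return np.array([o.x[0],o.x[1],o.x[2]/50]),-o.fun
def draw(c,items,x0,y0,w,h,s,out):
    im=cv2.resize(c["pixels"][y0:y0+h,x0:x0+w],None,fx=s,fy=s,interpolation=cv2.INTER_CUBIC)
    for n,p in items:
        for P,Q in segs(n,p,c):
            a=(proj(c,[P,Q])-[x0-.5,y0-.5])*s-.5
            cv2.line(im,tuple(int(v) for v in a[0].round()),tuple(int(v) for v in a[1].round()),(0,255,0),1,cv2.LINE_AA)
    cv2.imwrite("pics/"+out,im)
E
cat > m1.py <<'E'
from fit import *
T=arm.capture("top");S=arm.capture("scene")
t=lambda x,y:(190+(x+.5)/4-.5,155+(y+.5)/4-.5); s=lambda x,y:(185+(x+.5)/3.5-.5,145+(y+.5)/3.5-.5)
for a,b in (((572,54),(609,278)),((691,36),(697,350)),((631,443),(318,499)),((754,426),(404,586))):
    print("hole",*tri(T,t(*a),S,s(*b)))
print("sock pins c",*tri(T,t(347,413),S,s(192,243)));print("relay top",*tri(T,t(328,255),S,s(314,170)))
vT=[(T,grads(T))];vS=[(S,grads(S))]
h=[plane(T,*t(*a),3) for a in((572,54),(691,36),(631,443),(754,426))]
pc=np.mean(h,0);d=(h[0]+h[1]-h[2]-h[3]);ya=np.arctan2(d[1],d[0])
init=dict(plate=(pc[0],pc[1],ya),psu=(*plane(T,*t(140,440),60)[:2],0),breaker=(*plane(T,*t(107,268),60)[:2],0.13),socket=(*plane(T,*t(347,413),46)[:2],.13),relay=(*plane(T,*t(328,255),50)[:2],-.35))
items=[]
for n,p in init.items():
    r=[fit(n,p,v,ra=.5 if n=="relay" else .15) for v in(vT+vS,vT,vS)]
    zz=max(np.arange(-6,6.1,1),key=lambda z:fit(n,r[0][0],vT+vS,r=2,ra=.02,z=z)[1])
    print(n,np.round(p,2),*[(np.round(q,2),round(v,1)) for q,v in r],"z",zz)
    q=r[0][0];items.append((n,(q[0],q[1],0,q[2])))
draw(T,items,190,155,200,150,4,"t2.png");draw(S,items,185,145,215,170,3.5,"s2.png")
E
time python3 m1.py
```

```text
hole [665.38  81.1    1.86] 1.5083262922880625
hole [676.08   5.51   0.23] 1.513045639432441
hole [420.87  49.01   1.03] 1.2050285163690417
hole [430.18 -27.56   1.19] 1.8036686650142963
sock pins c [443.09 224.31  47.63] 2.4037886533601256
relay top [538.77 234.22  45.54] 0.08959099321436878
plate [548.67  26.92   0.13] (array([546.56,  26.58,   0.14]), np.float64(94.4)) (array([548.49,  26.92,   0.14]), np.float64(101.2)) (array([545.89,  26.29,   0.13]), np.float64(91.2)) z -6.0
psu [430.6  345.25   0.  ] (array([430.92, 347.72,  -0.  ]), np.float64(104.2)) (array([431.43, 347.18,   0.02]), np.float64(116.4)) (array([428.96, 348.82,   0.02]), np.float64(98.3)) z 4.0
breaker [532.14 364.47   0.13] (array([528.01, 365.5 ,   0.24]), np.float64(92.4)) (array([528.64, 367.5 ,   0.19]), np.float64(109.8)) (array([531.58, 366.42,   0.13]), np.float64(84.2)) z -3.0
socket [444.09 223.8    0.13] (array([442.78, 222.46,   0.18]), np.float64(106.4)) (array([443.5 , 222.09,   0.12]), np.float64(126.3)) (array([437.99, 222.08,   0.15]), np.float64(101.9)) z -6.0
relay [538.58 234.    -0.35] (array([534.76, 229.79,  -0.58]), np.float64(103.1)) (array([529.23, 237.37,  -0.47]), np.float64(117.5)) (array([531.11, 226.62,  -0.49]), np.float64(128.5)) z -6.0
real	2m3.096s
user	2m1.612s
sys	0m0.347s
```

View pics/t2.png

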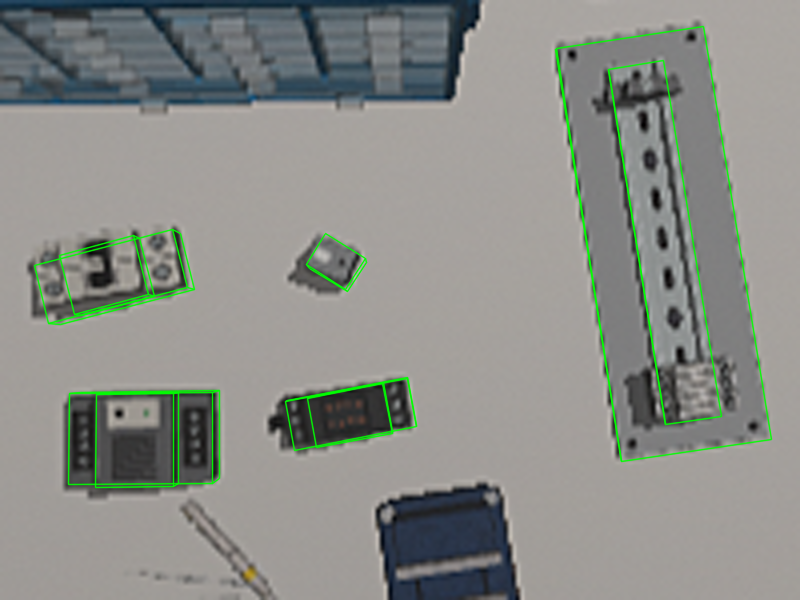

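View pics/s2.png

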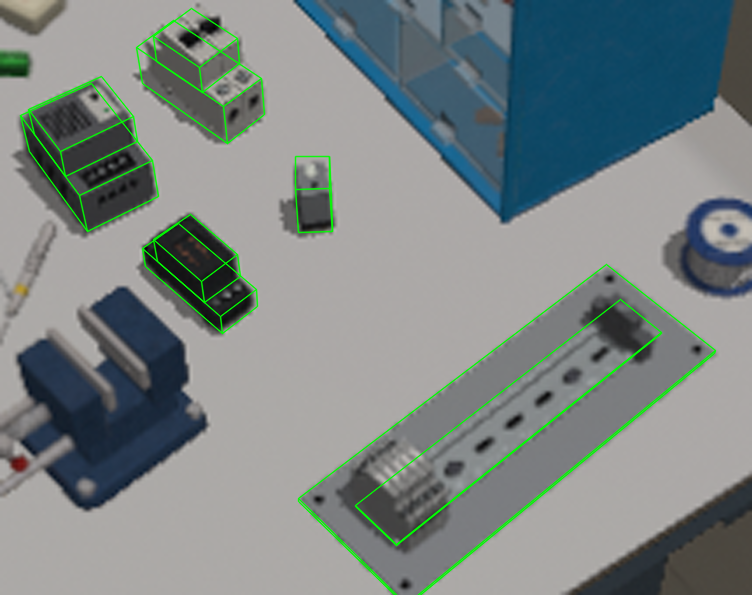

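```bash
python3 - <<'E'
from h import *
T=arm.capture("top")["pixels"];S=arm.capture("scene")["pixels"]
f=lambda im,x,y:cv2.resize(im[y:y+37,x:x+50],(400,296),interpolation=cv2.INTER_CUBIC)
cv2.imwrite("pics/z1.png",np.vstack([np.hstack([f(T,247,202),f(S,250,182)]),np.hstack([f(T,192,205),f(S,218,146)])]))
E
```

```text
(no output)
```

View pics/z1.png

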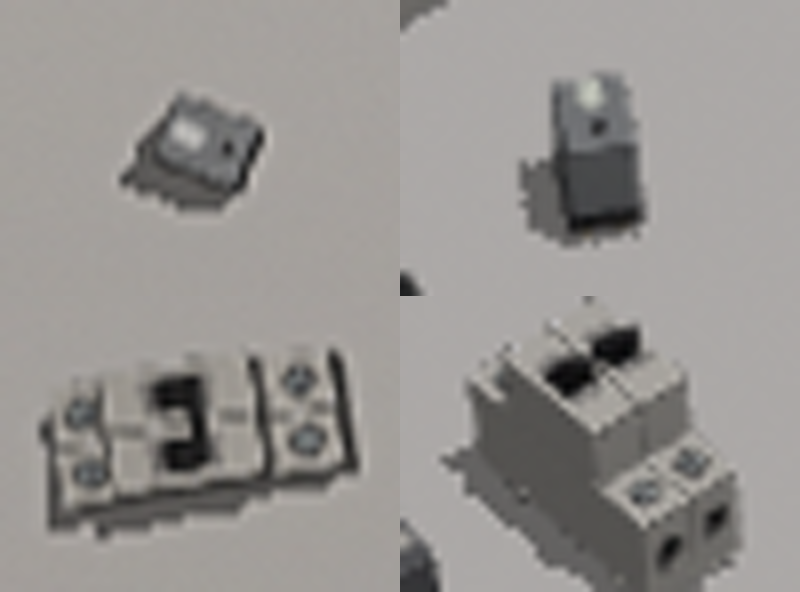

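```bash
cat > m2.py <<'E'
from fit import *
T=arm.capture("top");S=arm.capture("scene")
vT=[(T,grads(T))];vS=[(S,grads(S))]
k=lambda x0,y0,x,y:(x0+(x+.5)/8-.5,y0+(y+.5)/8-.5)
a,b=k(247,202,210,142),k(250,182,194,114)
print("relay",*tri(T,a,S,b),plane(T,*a,50),plane(S,*b,50))
a,b=k(192,205,184,132),k(218,146,197,69)
print("brk",*tri(T,a,S,b),plane(T,*a,66),plane(S,*b,66))
for n,p,ra in(("relay",(536,233,-.38),.12),("breaker",(530,366,.14),.05)):
    print(n,*[fit(n,p,v,r=6,ra=ra) for v in(vT+vS,vT,vS)])
E
python3 m2.py
```

```text
relay [536.23 231.85  40.57] 1.2134284597057707 [536.3  231.18  50.  ] [531.53 224.99  50.  ]
brk [533.82 367.71  64.42] 1.1292941766811762 [533.25 367.71  66.  ] [533.59 365.95  66.  ]
relay (array([533.49, 230.61,  -0.43]), np.float64(102.49699996983014)) (array([529.66, 237.36,  -0.4 ]), np.float64(118.78727951284729)) (array([531.12, 226.63,  -0.49]), np.float64(128.66794937775424))
breaker (array([529.38, 367.13,   0.19]), np.float64(91.91369035340861)) (array([528.61, 367.58,   0.18]), np.float64(109.73763608950813)) (array([531.51, 366.37,   0.12]), np.float64(84.10150320901012))
```

```bash
sed -i 's/(11,14,7,50,0,0)/(11,14,7,43,0,0)/' fit.py; cat > m3.py <<'E'
from fit import *
T=arm.capture("top");S=arm.capture("scene")
vT=[(T,grads(T))];vS=[(S,grads(S))]
k=lambda x0,y0,x,y:(x0+(x+.5)/8-.5,y0+(y+.5)/8-.5)
print(plane(T,*k(247,202,210,142),43),plane(S,*k(250,182,194,114),43))
print(*[fit("relay",(535,231,-.42),v,r=6,ra=.12) for v in(vT+vS,vT,vS)])
# terminal group and clamp positions along rail: terminal far top edge, clamp
t=lambda x,y:(190+(x+.5)/4-.5,155+(y+.5)/4-.5)
c=np.array([547.2,26.7]);a=.137;e=np.array([np.cos(a),np.sin(a)]);n=np.array([-e[1],e[0]])
for nm,p,z in(("termfar",(692,362),52),("termfarlow",(645,374),30),("termnear",(700,420),52),("clamp near",(643,104),37)):
    q=plane(T,*t(*p),z)[:2];print(nm,q,(q-c)@e,(q-c)@n)
E
python3 m3.py
```

```text
[536.64 231.47  43.  ] [534.62 230.29  43.  ]
(array([535.11, 230.7 ,  -0.55]), np.float64(113.14823179941412)) (array([529.62, 237.66,  -0.47]), np.float64(117.28009440354148)) (array([533.84, 230.78,  -0.54]), np.float64(132.28417061004856))
termfar [471.79  17.84] -75.91823549050538 1.5214742349322368
termfarlow [464.62  42.97] -79.58909188295638 27.391780384163678
termnear [437.39  13.96] -110.52256461370759 2.371568536804199
clamp near [628.89  41.46] 82.93756515483817 3.4648924594875687
```

```bash
cat > go.py <<'E'
import sys
from h import *
from scipy.spatial.transform import Rotation as Ro
x,y,z,a=map(float,sys.argv[1:5])
s=arm.read_state();R=Ro.from_euler("xyz",s["ee_rot"])
yaw=min((a+k*np.pi for k in range(-2,3)),key=lambda v:abs(v-3.2))
G=Ro.from_euler("xyz",[np.pi,0,yaw])
d=R.inv().apply(np.array([x,y,z])-s["ee_pos"]);r=(R.inv()*G).as_rotvec()
n=max(np.linalg.norm(d)/41.7,np.linalg.norm(r)/.125)
print("d",d.round(1),"r",r.round(3),"rows",n.round(1),"t",s["t"],"q",s["joints"].round(2))
E
python3 go.py 531.5 366.7 130 .15
```

```text
d [-390.3 -135.6   63.6] r [ 0.    0.   -0.47] rows 10.0 t 0.6 q [-1.3   0.47 -0.01  1.6   0.01  1.07 -0.06]
```

```bash
python3 steer.py '[[-390.3,-135.6,63.6,0,0,-0.47],[-390.3,-135.6,63.6,0,0,-0.47],[-390.3,-135.6,63.6,0,0,-0.47],[-390.3,-135.6,63.6,0,0,-0.47],[-390.3,-135.6,63.6,0,0,-0.47],[-390.3,-135.6,63.6,0,0,-0.47],[-390.3,-135.6,63.6,0,0,-0.47],[-390.3,-135.6,63.6,0,0,-0.47],[-390.3,-135.6,63.6,0,0,-0.47],[-390.3,-135.6,63.6,0,0,-0.47],[-390.3,-135.6,63.6,0,0,-0.47],[-390.3,-135.6,63.6,0,0,-0.47],[-390.3,-135.6,63.6,0,0,-0.47],[-390.3,-135.6,63.6,0,0,-0.47]]' 92; python3 go.py 531.5 366.7 57 .15
python3 - <<'E'
from h import *
T=arm.capture("top")["pixels"];S=arm.capture("scene")["pixels"]
f=lambda im,x,y:cv2.resize(im[y:y+100,x:x+100],(400,400),interpolation=cv2.INTER_CUBIC)
cv2.imwrite("pics/g1.png",np.hstack([f(T,165,175),f(S,190,100)]))
E
```

```text
t: 1.77
ee_pos: [530.1, 368.5, 130.2]
ee_rot: [3.14, -0.0, -2.987]
force: [-0.1, -0.5, -0.1]
width: 92.0
grip_force: 0.0
d [-1.2 -2.1 73.2] r [ 0.   -0.    0.01] rows 1.8 t 1.7667 q [-0.65  0.53 -0.01  1.67  0.01  0.95  1.06]
```

View pics/g1.png

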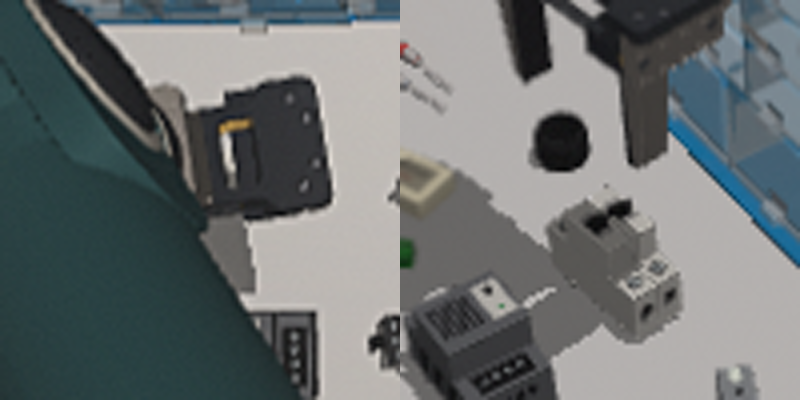

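The gripper hangs above the breaker (scene tile ≈(610,240)), with a finger on each side of it. I'll lower it and grip.

```bash
python3 steer.py '[[-1.2,-2.1,30,0,0,0.01],[-1.2,-2.1,55,0,0,0.01],[-1.2,-2.1,68,0,0,0.01],[-1.2,-2.1,73.2,0,0,0.01],[-1.2,-2.1,73.2,0,0,0.01],[-1.2,-2.1,73.2,0,0,0.01]]' 92; python3 steer.py '[[0,0,0,0,0,0],[0,0,0,0,0,0],[0,0,0,0,0,0],[0,0,0,0,0,0],[0,0,0,0,0,0],[0,0,0,0,0,0],[0,0,0,0,0,0],[0,0,0,0,0,0]]' 40 30
```

```text
t: 2.37
ee_pos: [533.2, 365.6, 57.6]
ee_rot: [3.141, 0.001, -2.999]
force: [0.1, -0.3, 1.0]
width: 91.9
grip_force: 0.0
t: 3.03
ee_pos: [533.0, 364.7, 56.8]
ee_rot: [3.142, 0.0, -3.0]
force: [-0.1, -0.1, -0.4]
width: 41.5
grip_force: 0.0
```

```bash
python3 - <<'E'
from h import *
print(arm.read_state()["width"])
S=arm.capture("scene")["pixels"];T=arm.capture("top")["pixels"]
f=lambda im,x,y:cv2.resize(im[y:y+70,x:x+80],(400,350),interpolation=cv2.INTER_CUBIC)
cv2.imwrite("pics/g2.png",np.hstack([f(T,175,185),f(S,205,120)]))
E
```

```text
41.468520997872396
```

View pics/g2.png

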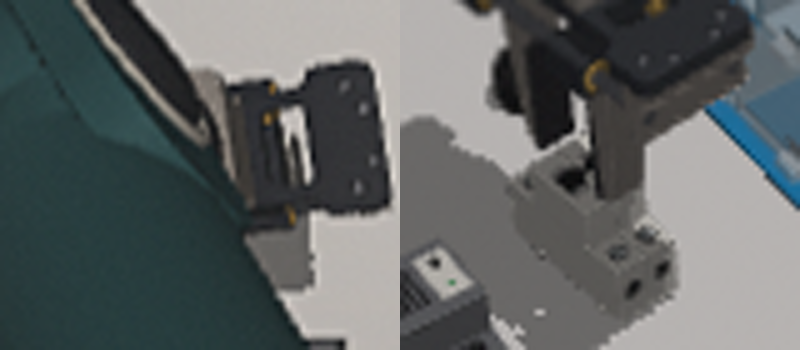

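```bash
python3 - <<'E'
from h import *
print(arm.finger_overhang)
s=arm.read_state();p=s["ee_pos"];print(p)
S=arm.capture("scene");T=arm.capture("top")
a=.15;n=np.array([-np.sin(a),np.cos(a),0])
for w in(20.7,26):
  for sg in(-1,1):
    for dz in(-11,):
      q=p+sg*w*n+[0,0,dz];uv=proj(S,[q])[0];print(w,sg,uv,(uv-[205,120])*5+[400,0])
E
```

```text
11.0
[533.02 364.73  56.75]
20.7 -1 [248.41 165.1 ] [617.07 225.48]
20.7 1 [237.56 156.24] [562.82 181.19]
26 -1 [249.83 166.25] [624.16 231.27]
26 1 [236.2  155.13] [556.01 175.64]
```

```bash
python3 - <<'E'
from h import *
S=arm.capture("scene")
a=.154;n=np.array([-np.sin(a),np.cos(a),0])
for p,ws,obs in ((np.array([530.1,368.5,130.2]),(46,64),((252.5,141),(221.8,120))),(np.array([533,364.7,56.8]),(20.7,36),((249,159),(234,149.4)))):
  for i,sg in enumerate((-1,1)):
   for w in ws:
    q=p+sg*w*n+[0,0,-11];print(sg,w,proj(S,[q])[0],"obs",obs[i],"x+10",proj(S,[q+[10,0,0]])[0],"z+10",proj(S,[q+[0,0,10]])[0])
E
```

```text
-1 46 [251.21 147.53] obs (252.5, 141) x+10 [255.   145.77] z+10 [250.9  144.28]
-1 64 [256.37 151.55] obs (252.5, 141) x+10 [260.17 149.77] z+10 [256.08 148.3 ]
1 46 [226.11 128.01] obs (221.8, 120) x+10 [229.82 126.37] z+10 [225.66 124.78]
1 64 [221.44 124.38] obs (221.8, 120) x+10 [225.13 122.77] z+10 [220.97 121.16]
-1 20.7 [248.44 165.08] obs (249, 159) x+10 [252.03 163.36] z+10 [248.12 162.11]
-1 36 [252.57 168.42] obs (249, 159) x+10 [256.17 166.69] z+10 [252.27 165.45]
1 20.7 [237.53 156.25] obs (234, 149.4) x+10 [241.1  154.59] z+10 [237.16 153.28]
1 36 [233.6  153.07] obs (234, 149.4) x+10 [237.15 151.42] z+10 [233.21 150.1 ]
```

The fingertips show about 6 px (~20 mm) higher than the stated 11 mm overhang predicts. The nose face is uncovered, and the grip force is 0. I'll open slightly and lower carefully, watching the force.

```bash
python3 steer.py '[[0,0,-8,0,0,0],[0,0,-8,0,0,0],[0,0,-8,0,0,0],[0,0,-4,0,0,0],[0,0,0,0,0,0],[0,0,2,0,0,0],[0,0,4,0,0,0],[0,0,4,0,0,0]]' 66; python3 - <<'E'
from h import *
print(arm.read_state()["joint_torque"])
S=arm.capture("scene")["pixels"]
f=lambda im,x,y:cv2.resize(im[y:y+60,x:x+80],(800,600),interpolation=cv2.INTER_CUBIC)
cv2.imwrite("pics/g3.png",f(S,205,125))
E
```

```text
t: 3.95
ee_pos: [532.6, 364.4, 51.9]
ee_rot: [-3.141, -0.001, -2.999]
force: [-0.0, -0.3, -0.5]
width: 66.3
grip_force: 0.0
[  0.   -55.93   0.08 -20.18  -0.01   0.02  -0.  ]
```

View pics/g3.png

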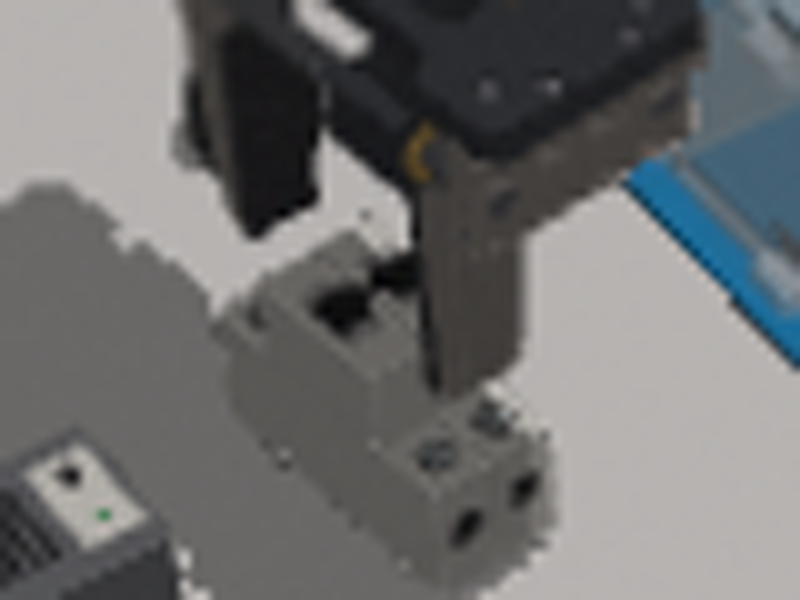

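```bash
python3 - <<'E'
from h import *
S=arm.capture("scene");p=arm.read_state()["ee_pos"];print(p)
a=.15;n=np.array([-np.sin(a),np.cos(a),0]);o=np.array([[252.6,162.2],[233.4,146.5]])
from scipy.optimize import least_squares
for w in(33,35):
    P=np.array([p-w*n-[0,0,11],p+w*n-[0,0,11]]);print(w,proj(S,P))
    for z in (-11,0,9,14):
        P=np.array([p-w*n+[0,0,z],p+w*n+[0,0,z]])
        r=least_squares(lambda v:(proj(S,P+[v[0],v[1],0])-o).ravel(),[0,0]);print(z,r.x,r.cost)
    r=least_squares(lambda v:(proj(S,P+[0,0,v[0]])-o).ravel(),[0]);print("z only, tip z rel TCP",14+r.x,r.cost)
E
```

```text
[532.94 364.73  52.55]
33 [[251.81 169.04]
 [234.55 154.92]]
-11 [12.92 22.74] 2.175836385475203
0 [ 7.94 12.5 ] 1.791368975175231
9 [3.87 4.12] 1.498390010528349
14 [ 1.6  -0.54] 1.3445868128836427
z only, tip z rel TCP [14.36] 1.8392040760024075
35 [[252.35 169.48]
 [234.04 154.5 ]]
-11 [12.93 22.86] 0.6650549670099861
0 [ 7.95 12.62] 0.4506627779550118
9 [3.88 4.24] 0.3036214276127745
14 [ 1.61 -0.41] 0.23364996038669383
z only, tip z rel TCP [14.39] 0.7039378864727468
```

```bash
python3 steer.py '[[0,0,1,0,0,0],[0,0,2,0,0,0],[0,0,3,0,0,0],[0,0,3,0,0,0]]'; python3 steer.py '[[0,0,2,0,0,0],[0,0,4,0,0,0],[0,0,6,0,0,0],[0,0,8,0,0,0],[0,0,8,0,0,0]]'
```

```text
t: 4.38
ee_pos: [532.9, 364.7, 49.6]
ee_rot: [-3.141, -0.0, -2.999]
force: [0.5, -0.4, -0.6]
width: 66.0
grip_force: 0.0
t: 4.8
ee_pos: [532.7, 364.5, 41.2]
ee_rot: [-3.141, -0.001, -2.999]
force: [-0.3, -0.2, -0.1]
width: 66.1
grip_force: 0.0
```

```bash
python3 steer.py '[[0,0,4,0,0,0],[0,0,4,0,0,0],[0,0,4,0,0,0],[0,0,4,0,0,0],[0,0,4,0,0,0],[0,0,4,0,0,0],[0,0,4,0,0,0]]' 38 10;  python3 - <<'E'
from h import *
S=arm.capture("scene")["pixels"];T=arm.capture("top")["pixels"]
f=lambda im,x,y:cv2.resize(im[y:y+60,x:x+60],(400,400),interpolation=cv2.INTER_CUBIC)
cv2.imwrite("pics/g4.png",np.hstack([f(T,200,185),f(S,215,130)]))
E
```

```text
t: 5.38
ee_pos: [533.1, 365.4, 38.2]
ee_rot: [3.141, 0.001, -2.999]
force: [-0.0, 2.9, 1.9]
width: 45.0
grip_force: 10.0
```

View pics/g4.png

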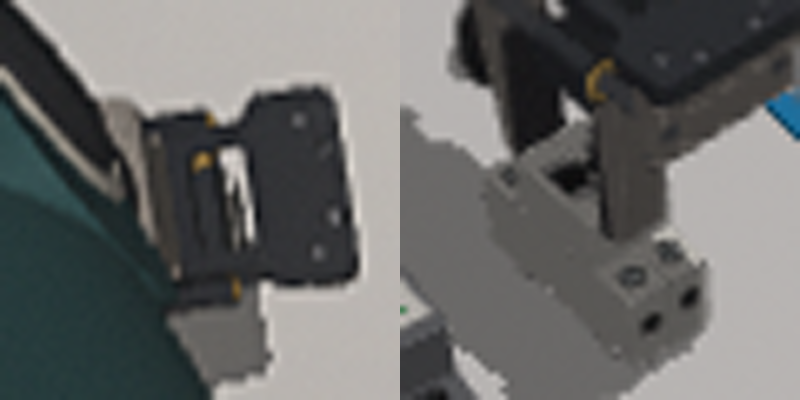

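```bash
python3 steer.py '[[0,0,0,0,0,0],[0,0,0,0,0,0],[0,0,-3,0,0,0],[0,0,-15,0,0,0],[0,0,-40,0,0,0],[0,0,-80,0,0,0],[0,0,-90,0,0,0],[0,0,-90,0,0,0]]' 38 30; python3 go.py 496 19.8 128 .135
```

```text
t: 6.15
ee_pos: [535.5, 365.3, 132.0]
ee_rot: [3.139, 0.006, -3.0]
force: [-0.6, -0.9, -2.1]
width: 44.8
grip_force: 29.9
d [  87.7 -336.5    2.6] r [0.   0.01 0.01] rows 8.3 t 6.15 q [-0.65  0.52 -0.01  1.67  0.01  0.95  1.06]
```

```bash
python3 steer.py '[[10,-38,2,0,0,0.01],[20,-76,2,0,0,0.01],[30,-114,2,0,0,0.01],[40,-152,2,0,0,0.01],[50,-190,2,0,0,0.01],[60,-228,2,0,0,0.01],[70,-266,2,0,0,0.01],[78,-300,2,0,0,0.01],[84,-324,2,0,0,0.01],[87,-336,2,0,0,0.01],[87.7,-336.5,2,0,0,0.01],[87.7,-336.5,2,0,0,0.01],[87.7,-336.5,2,0,0,0.01],[87.7,-336.5,2,0,0,0.01]]'; python3 go.py 496 19.8 62 .135
```

```text
t: 7.32
ee_pos: [493.6, 20.8, 125.3]
ee_rot: [3.141, -0.001, -3.007]
force: [0.4, -0.3, -2.0]
width: 44.6
grip_force: 29.9
d [-2.2 -1.3 63.3] r [ 0. -0. -0.] rows 1.5 t 7.3167 q [-0.17  0.3   0.07  2.04 -0.03  0.8   1.62]
```

```bash
python3 steer.py '[[-2.2,-1.3,25,0,0,0],[-2.2,-1.3,50,0,0,0],[-2.2,-1.3,63.3,0,0,0],[-2.2,-1.3,63.3,0,0,0],[-2.2,-1.3,63.3,0,0,0],[-2.2,-1.3,63.3,0,0,0]]'; python3 go.py 496 19.8 43 .135; python3 - <<'E'
from h import *
S=arm.capture("scene")["pixels"];T=arm.capture("top")["pixels"]
f=lambda im,x,y:cv2.resize(im[y:y+80,x:x+80],(400,400),interpolation=cv2.INTER_CUBIC)
cv2.imwrite("pics/g5.png",np.hstack([f(T,310,195),f(S,265,230)]))
E
```

```text
t: 7.82
ee_pos: [497.0, 19.1, 63.2]
ee_rot: [3.141, 0.001, -3.008]
force: [2.0, -0.9, -1.8]
width: 44.6
grip_force: 29.9
d [ 0.9  0.9 20.2] r [ 0.  0. -0.] rows 0.5 t 7.8167 q [-0.16  0.4   0.07  2.08 -0.04  0.66  1.64]
```

View pics/g5.png

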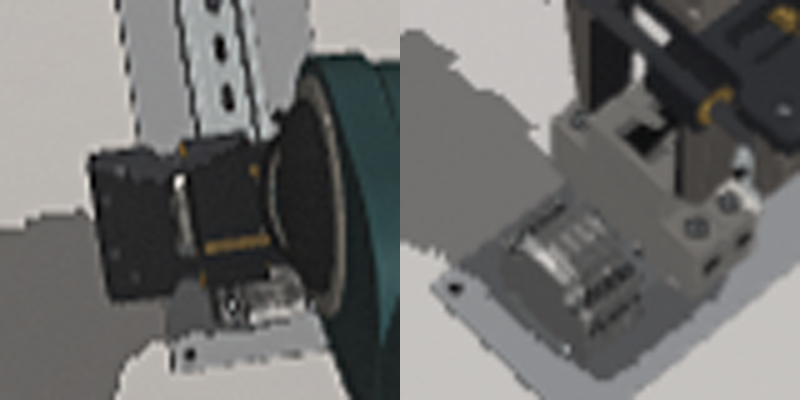

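```bash
python3 - <<'E'
from fit import *
S=arm.capture("scene");v=[(S,grads(S))];s=arm.read_state();print(s["ee_pos"],s["force"])
for z in(21,25,29):print(z,fit("breaker",(496,19.8,.135),v,r=8,ra=.05,z=z))
E
python3 steer.py '[[0.9,0.9,4,0,0,0],[0.9,0.9,8,0,0,0],[0.9,0.9,11,0,0,0],[0.9,0.9,14,0,0,0],[0.9,0.9,16,0,0,0],[0.9,0.9,16,0,0,0]]'
```

```text
[497.21  18.58  63.61] [ 0.2  -1.   -1.84]
21 (array([503.3 ,  20.66,   0.16]), np.float64(53.88388117894583))
25 (array([501.55,  18.54,   0.16]), np.float64(53.96906371723664))
29 (array([499.75,  16.57,   0.17]), np.float64(53.897580556698614))
t: 8.47
ee_pos: [494.8, 18.9, 45.9]
ee_rot: [3.142, -0.001, -3.01]
force: [-0.5, 0.4, -1.8]
width: 44.6
grip_force: 29.9
```

```bash
python3 steer.py '[[0,0,1,0,0,0],[0,0,2,0,0,0],[0,0,3,0,0,0],[0,0,4,0,0,0],[0,0,4,0,0,0]]';python3 steer.py '[[0,0,1,0,0,0],[0,0,2,0,0,0],[0,0,2,0,0,0]]'
```

```text
t: 8.88
ee_pos: [495.1, 19.0, 42.3]
ee_rot: [3.142, -0.0, -3.009]
force: [-0.4, 0.3, -1.3]
width: 44.6
grip_force: 29.9
t: 9.13
ee_pos: [495.6, 19.1, 42.0]
ee_rot: [3.141, 0.001, -3.01]
force: [-3.8, -0.2, 13.0]
width: 44.5
grip_force: 30.0
```

```bash
python3 steer.py '[[0,0,-2,0,0,0],[0,0,-2,0,0,0],[0,0,-2,0,0,0],[0,0,-2,0,0,0],[0,0,-10,0,0,0],[0,0,-40,0,0,0],[0,0,-80,0,0,0],[0,0,-80,0,0,0]]' 70; python3 go.py 430.5 347.8 122 .01
```

```text
t: 9.8
ee_pos: [499.7, 19.2, 126.8]
ee_rot: [-3.141, 0.011, -3.01]
force: [0.7, -0.4, 1.1]
width: 69.7
grip_force: 0.0
d [ 25.4 334.8   4.4] r [0.   0.01 0.12] rows 8.1 t 9.8 q [-0.17  0.3   0.08  2.04 -0.03  0.8   1.63]
```

```bash
python3 steer.py '[[3,38,4,0,0,0.1],[6,76,4,0,0,0.12],[9,114,4,0,0,0.12],[12,152,4,0,0,0.12],[15,190,4,0,0,0.12],[18,228,4,0,0,0.12],[21,266,4,0,0,0.12],[23,300,4,0,0,0.12],[25,324,4,0,0,0.12],[25.4,334.8,4,0,0,0.12],[25.4,334.8,4,0,0,0.12],[25.4,334.8,4,0,0,0.12],[25.4,334.8,4,0,0,0.12]]' 80; python3 go.py 430.5 347.8 37 .01
cat > m4.py <<'E'
from fit import *
import sys
M["term"]=[(15.5,25,10,52,0,0)]
n,z=sys.argv[1],float(sys.argv[2]);p=tuple(map(float,sys.argv[3:6]))
T=arm.capture("top");S=arm.capture("scene");vT=[(T,grads(T))];vS=[(S,grads(S))]
c=np.array([547.5,26.8]);a=.135;e=np.array([np.cos(a),np.sin(a)]);nn=np.array([-e[1],e[0]])
for nm,v in(("both",vT+vS),("top",vT),("scene",vS)):
    q,s=fit(n,p,v,r=6,ra=.06,z=z);print(nm,q,round(s,1),"s,l",(q[:2]-c)@e,(q[:2]-c)@nn)
E
python3 m4.py breaker 4.5 494 19.4 .135
```

```text
t: 10.88
ee_pos: [426.8, 345.2, 116.4]
ee_rot: [-3.14, 0.0, -3.132]
force: [0.3, -0.1, -0.5]
width: 79.9
grip_force: 0.0
d [-3.7  2.7 79.4] r [-0.  0. -0.] rows 1.9 t 10.8833 q [-0.72  0.4  -0.03  1.92  0.01  0.83  0.83]
both [495.86  18.11   0.15] 87.8 s,l -52.33697913812445 -1.6626336940096138
top [497.5   17.98   0.13] 107.4 s,l -50.73012200763999 -2.013755180106414
scene [493.44  18.75   0.2 ] 77.7 s,l -54.65551433984462 -0.6963930136476213
```

```bash
python3 steer.py '[[-3.7,2.7,25,0,0,0],[-3.7,2.7,50,0,0,0],[-3.7,2.7,68,0,0,0],[-3.7,2.7,75,0,0,0],[-3.7,2.7,79.4,0,0,0],[-3.7,2.7,79.4,0,0,0]]'; python3 steer.py '[[0,0,0,0,0,0],[0,0,0,0,0,0],[0,0,0,0,0,0],[0,0,0,0,0,0],[0,0,0,0,0,0],[0,0,0,0,0,0],[0,0,0,0,0,0],[0,0,0,0,0,0]]' 38 10;
```

```text
t: 11.48
ee_pos: [429.8, 349.4, 36.8]
ee_rot: [-3.141, -0.0, -3.131]
force: [0.2, 0.4, -0.1]
width: 79.6
grip_force: 0.0
t: 12.15
ee_pos: [429.8, 350.4, 37.5]
ee_rot: [3.141, 0.0, -3.129]
force: [-0.5, -0.9, 5.1]
width: 44.6
grip_force: 10.0
```

```bash
python3 steer.py '[[0,0,0,0,0,0],[0,0,0,0,0,0],[0,0,-3,0,0,0],[0,0,-15,0,0,0],[0,0,-40,0,0,0],[0,0,-80,0,0,0],[0,0,-90,0,0,0],[0,0,-90,0,0,0]]' 38 35; python3 go.py 543.8 26.3 128 .135
```

```text
t: 12.82
ee_pos: [431.4, 352.0, 130.8]
ee_rot: [3.137, 0.005, -3.13]
force: [0.5, 0.1, -2.4]
width: 44.7
grip_force: 35.0
d [-108.4 -327.1    1.8] r [ 0.    0.01 -0.12] rows 8.3 t 12.8167 q [-0.72  0.38 -0.03  1.89  0.01  0.86  0.83]
```

```bash
python3 steer.py '[[-10,-34,2,0,0,-0.1],[-22,-68,2,0,0,-0.12],[-34,-104,2,0,0,-0.12],[-46,-140,2,0,0,-0.12],[-58,-176,2,0,0,-0.12],[-70,-212,2,0,0,-0.12],[-82,-248,2,0,0,-0.12],[-94,-284,2,0,0,-0.12],[-103,-312,2,0,0,-0.12],[-108.4,-327.1,2,0,0,-0.12],[-108.4,-327.1,2,0,0,-0.12],[-108.4,-327.1,2,0,0,-0.12],[-108.4,-327.1,2,0,0,-0.12],[-108.4,-327.1,2,0,0,-0.12]]'; python3 go.py 543.8 26.3 60 .135
```

```text
t: 13.98
ee_pos: [541.0, 26.2, 124.4]
ee_rot: [3.141, -0.001, -3.007]
force: [0.2, -0.5, -2.1]
width: 44.5
grip_force: 35.0
d [-2.8 -0.4 64.4] r [ 0. -0. -0.] rows 1.5 t 13.9833 q [-0.16  0.37  0.07  1.93 -0.03  0.84  1.63]
```

```bash
python3 steer.py '[[-2.8,-0.4,0,0,0,0],[-2.8,-0.4,5,0,0,0],[-2.8,-0.4,15,0,0,0],[-2.8,-0.4,20,0,0,0],[-2.8,-0.4,20,0,0,0]]';python3 steer.py '[[0,0,8,0,0,0],[0,0,16,0,0,0],[0,0,24,0,0,0],[0,0,32,0,0,0],[0,0,40,0,0,0],[0,0,44,0,0,0],[0,0,44,0,0,0],[0,0,44,0,0,0]]'; python3 go.py 543.8 26.3 48 .135
```

```text
t: 14.4
ee_pos: [543.3, 24.6, 103.2]
ee_rot: [3.142, -0.003, -3.009]
force: [0.2, -0.6, -2.4]
width: 44.5
grip_force: 35.0
t: 15.07
ee_pos: [544.7, 24.4, 60.8]
ee_rot: [-3.142, -0.0, -3.01]
force: [0.3, 0.5, -2.3]
width: 44.2
grip_force: 35.0
d [ 0.6  2.  12.8] r [-0. -0. -0.] rows 0.3 t 15.0667 q [-0.16  0.47  0.06  1.96 -0.04  0.71  1.63]
```

```bash
python3 steer.py '[[0.6,1.6,3,0,0,0],[0.6,1.6,6,0,0,0],[0.6,1.6,9,0,0,0],[0.6,1.6,12,0,0,0],[0.6,1.6,14,0,0,0],[0.6,1.6,14,0,0,0]]';python3 steer.py '[[0,0,1,0,0,0],[0,0,2,0,0,0],[0,0,3,0,0,0],[0,0,4,0,0,0],[0,0,4,0,0,0],[0,0,4,0,0,0]]'
```

```text
t: 15.57
ee_pos: [543.7, 26.0, 46.6]
ee_rot: [3.142, -0.001, -3.01]
force: [-0.3, 0.3, -1.4]
width: 44.3
grip_force: 35.0
t: 16.07
ee_pos: [543.9, 26.0, 43.0]
ee_rot: [3.142, -0.0, -3.009]
force: [0.4, -0.2, -2.0]
width: 44.8
grip_force: 35.0
```

```bash
python3 steer.py '[[0,0,1,0,0,0],[0,0,2,0,0,0],[0,0,2.5,0,0,0],[0,0,2.5,0,0,0]]'
```

```text
t: 16.4
ee_pos: [544.3, 26.0, 41.9]
ee_rot: [3.141, 0.001, -3.01]
force: [-2.9, -1.0, 10.1]
width: 44.4
grip_force: 35.0
```

```bash
python3 steer.py '[[0,0,-2,0,0,0],[0,0,-2,0,0,0],[0,0,-2,0,0,0],[0,0,-2,0,0,0],[0,0,-10,0,0,0],[0,0,-40,0,0,0],[0,0,-70,0,0,0],[0,0,-70,0,0,0]]' 70; python3 go.py 442.5 222.5 100 .14
```

```text
t: 17.07
ee_pos: [547.8, 26.3, 116.1]
ee_rot: [-3.141, 0.009, -3.01]
force: [0.4, 0.4, 0.4]
width: 69.6
grip_force: 0.0
d [ 78.7 208.4  15.3] r [-0.    0.01 -0.01] rows 5.4 t 17.0667 q [-0.16  0.39  0.07  1.93 -0.04  0.81  1.63]
```

```bash
python3 steer.py '[[14,36,4,0,0,-0.01],[28,72,8,0,0,-0.01],[42,110,12,0,0,-0.01],[56,148,15,0,0,-0.01],[69,182,15,0,0,-0.01],[77,202,15,0,0,-0.01],[78.7,208.4,15,0,0,-0.01],[78.7,208.4,15,0,0,-0.01],[78.7,208.4,15,0,0,-0.01],[78.7,208.4,15,0,0,-0.01]]' 80; python3 go.py 442.5 222.5 20 .14; python3 m4.py psu 4.5 544 26 .135;python3 m4.py breaker 4.5 495 18.8 .135
```

```text
t: 17.9
ee_pos: [439.6, 220.4, 95.7]
ee_rot: [-3.141, 0.0, -3.002]
force: [0.5, -0.2, 0.5]
width: 80.1
grip_force: 0.0
d [-3.1  1.7 75.7] r [-0.  0. -0.] rows 1.8 t 17.9 q [-0.53  0.34 -0.01  2.07  0.01  0.74  1.17]
both [541.78  24.58   0.14] 100.7 s,l -5.9621814562012565 -1.4276334204108974
top [543.41  24.46   0.13] 120.9 s,l -4.367465031390164 -1.7712354506363468
scene [539.51  22.03   0.12] 94.0 s,l -8.561043679106861 -3.652253003629001
both [496.79  18.24   0.14] 101.1 s,l -51.399286876822636 -1.6569188558204866
top [497.75  17.86   0.18] 127.6 s,l -50.50067004584875 -2.1669401100145453
scene [494.41  18.76   0.13] 87.6 s,l -53.6866693601082 -0.8222913428013552
```

```bash
python3 steer.py '[[-3.1,1.7,25,0,0,0],[-3.1,1.7,50,0,0,0],[-3.1,1.7,66,0,0,0],[-3.1,1.7,72,0,0,0],[-3.1,1.7,75.7,0,0,0],[-3.1,1.7,75.7,0,0,0]]'; python3 steer.py '[[0,0,0,0,0,0],[0,0,0,0,0,0],[0,0,0,0,0,0],[0,0,0,0,0,0],[0,0,0,0,0,0],[0,0,0,0,0,0],[0,0,0,0,0,0],[0,0,0,0,0,0]]' 40 10;
```

```text
t: 18.6
ee_pos: [441.4, 224.0, 19.6]
ee_rot: [-3.141, -0.001, -3.0]
force: [1.1, -0.7, -0.2]
width: 80.1
grip_force: 0.0
t: 19.27
ee_pos: [441.6, 224.7, 20.3]
ee_rot: [3.141, 0.001, -2.999]
force: [-0.4, -0.4, 4.3]
width: 45.9
grip_force: 10.0
```

```bash
python3 steer.py '[[0,0,0,0,0,0],[0,0,0,0,0,0],[0,0,-3,0,0,0],[0,0,-15,0,0,0],[0,0,-40,0,0,0],[0,0,-80,0,0,0],[0,0,-90,0,0,0],[0,0,-90,0,0,0]]' 38 30; python3 go.py 589.6 32 108 .135
```

```text
t: 19.93
ee_pos: [443.3, 225.3, 112.7]
ee_rot: [3.139, 0.006, -3.0]
force: [0.2, 0.3, -1.2]
width: 44.9
grip_force: 30.0
d [-117.5 -212.     4.9] r [0.   0.01 0.01] rows 5.8 t 19.9333 q [-0.53  0.32 -0.01  2.05  0.    0.77  1.17]
```

```bash
python3 steer.py '[[-15,-30,3,0,0,0.01],[-33,-62,3,0,0,0.01],[-52,-96,3,0,0,0.01],[-71,-130,3,0,0,0.01],[-90,-164,3,0,0,0.01],[-105,-192,3,0,0,0.01],[-114,-206,3,0,0,0.01],[-117.5,-212,3,0,0,0.01],[-117.5,-212,3,0,0,0.01],[-117.5,-212,3,0,0,0.01],[-117.5,-212,3,0,0,0.01]]'; python3 go.py 589.6 32 60 .135
```

```text
t: 20.85
ee_pos: [586.3, 33.1, 106.1]
ee_rot: [3.141, -0.002, -3.007]
force: [-0.1, 0.0, -0.9]
width: 45.4
grip_force: 30.0
d [-3.2 -1.6 46.1] r [ 0. -0. -0.] rows 1.1 t 20.85 q [-0.17  0.46  0.07  1.84 -0.04  0.84  1.63]
```

```bash
python3 steer.py '[[-3.2,-1.6,5,0,0,0],[-3.2,-1.6,15,0,0,0],[-3.2,-1.6,25,0,0,0],[-3.2,-1.6,35,0,0,0],[-3.2,-1.6,46,0,0,0],[-3.2,-1.6,46,0,0,0],[-3.2,-1.6,46,0,0,0]]'; python3 go.py 589.6 32 30 .135
```

```text
t: 21.43
ee_pos: [590.2, 29.9, 59.7]
ee_rot: [3.142, -0.002, -3.009]
force: [0.3, -0.8, -1.2]
width: 45.5
grip_force: 30.0
d [ 0.2  2.2 29.7] r [ 0. -0. -0.] rows 0.7 t 21.4333 q [-0.16  0.54  0.07  1.85 -0.05  0.76  1.64]
```

```bash
python3 steer.py '[[0.2,1.8,8,0,0,0],[0.2,1.8,16,0,0,0],[0.2,1.8,24,0,0,0],[0.2,1.8,29,0,0,0],[0.2,1.8,31,0,0,0],[0.2,1.8,31,0,0,0]]';python3 steer.py '[[0,0,1,0,0,0],[0,0,2,0,0,0],[0,0,3,0,0,0],[0,0,4,0,0,0],[0,0,4,0,0,0]]'; python3 steer.py '[[0,0,1,0,0,0],[0,0,2,0,0,0],[0,0,2,0,0,0]]'
```

```text
t: 21.93
ee_pos: [590.1, 31.6, 29.1]
ee_rot: [-3.142, -0.001, -3.009]
force: [-0.4, -0.4, -0.9]
width: 45.2
grip_force: 30.0
t: 22.35
ee_pos: [590.6, 31.7, 25.9]
ee_rot: [3.142, 0.0, -3.009]
force: [0.0, -0.9, -1.8]
width: 45.0
grip_force: 30.0
t: 22.6
ee_pos: [590.9, 31.8, 24.9]
ee_rot: [3.141, 0.0, -3.009]
force: [-2.2, 0.9, 5.6]
width: 45.0
grip_force: 30.0
```

```bash
python3 steer.py '[[0,0,-1.5,0,0,0],[0,0,-1.5,0,0,0],[0,0,-1.5,0,0,0],[0,0,-1.5,0,0,0],[0,0,-10,0,0,0],[0,0,-40,0,0,0],[0,0,-75,0,0,0],[0,0,-75,0,0,0]]' 70; python3 go.py 535.3 230.8 85 -.45
```

```text
t: 23.27
ee_pos: [595.1, 32.0, 105.5]
ee_rot: [-3.141, 0.011, -3.01]
force: [1.2, -0.2, 0.8]
width: 70.3
grip_force: 0.0
d [ 33.3 205.   20.1] r [0.   0.01 0.58] rows 5.0 t 23.2667 q [-0.16  0.47  0.07  1.83 -0.04  0.83  1.63]
```

```bash
python3 steer.py '[[6,38,0,0,0,0.12],[12,76,0,0,0,0.24],[18,114,5,0,0,0.36],[25,152,12,0,0,0.48],[31,185,18,0,0,0.58],[33,201,20,0,0,0.58],[33.3,205,20,0,0,0.58],[33.3,205,20,0,0,0.58],[33.3,205,20,0,0,0.58],[33.3,205,20,0,0,0.58]]' 56; python3 go.py 535.3 230.8 14 -.45; python3 m4.py socket 4.5 590 32 .135;python3 m4.py psu 4.5 543 25 .135
```

```text
t: 24.1
ee_pos: [531.8, 228.2, 79.4]
ee_rot: [-3.142, 0.001, 2.691]
force: [0.1, 0.2, 0.6]
width: 56.2
grip_force: 0.0
d [-2.   3.8 65.4] r [-0.  0. -0.] rows 1.6 t 24.1 q [-0.59  0.49  0.17  1.88 -0.11  0.78  0.75]
both [591.84  29.89   0.15] 94.9 s,l 44.35235676071441 -2.9070578067828277
top [590.06  40.51   0.14] 112.7 s,l 44.0148709069677 7.852904360048771
scene [594.29  30.34   0.12] 81.6 s,l 46.8363789382231 -2.7926850622997894
both [541.78  24.58   0.13] 100.8 s,l -5.96490942480937 -1.426058616808163
top [543.96  24.49   0.13] 121.9 s,l -3.8142943077077636 -1.8120878643390415
scene [540.67  21.87   0.19] 91.3 s,l -7.427305384046936 -3.9649790059525647
```

```bash
python3 steer.py '[[-2,3.8,20,0,0,0],[-2,3.8,42,0,0,0],[-2,3.8,56,0,0,0],[-2,3.8,62,0,0,0],[-2,3.8,65.4,0,0,0],[-2,3.8,65.4,0,0,0]]'; python3 steer.py '[[0,0,0,0,0,0],[0,0,0,0,0,0],[0,0,0,0,0,0],[0,0,0,0,0,0],[0,0,0,0,0,0],[0,0,0,0,0,0],[0,0,0,0,0,0]]' 20 6
```

```text
t: 24.8
ee_pos: [534.1, 232.6, 13.2]
ee_rot: [-3.141, -0.0, 2.693]
force: [-0.2, -0.4, 0.3]
width: 56.2
grip_force: 0.0
t: 25.38
ee_pos: [534.4, 233.4, 13.9]
ee_rot: [3.141, 0.0, 2.694]
force: [0.3, 0.6, 1.9]
width: 27.5
grip_force: 5.9
```

```bash
python3 steer.py '[[0,0,0,0,0,0],[0,0,0,0,0,0],[0,0,-3,0,0,0],[0,0,-15,0,0,0],[0,0,-40,0,0,0],[0,0,-75,0,0,0],[0,0,-90,0,0,0],[0,0,-90,0,0,0],[0,0,-90,0,0,0]]' 20 20; python3 go.py 589.8 31.7 98 .133
```

```text
t: 26.13
ee_pos: [534.5, 233.3, 104.9]
ee_rot: [3.14, 0.001, 2.694]
force: [0.2, 0.4, 0.2]
width: 26.6
grip_force: 19.8
d [-137.1 -157.8    6.7] r [ 0.    0.   -0.58] rows 5.0 t 26.1333 q [-0.6   0.46  0.17  1.86 -0.1   0.83  0.74]
```

```bash
python3 steer.py '[[-18,-20,3,0,0,-0.1],[-42,-46,5,0,0,-0.2],[-66,-74,6,0,0,-0.3],[-90,-102,6,0,0,-0.4],[-112,-128,6,0,0,-0.5],[-130,-150,6,0,0,-0.58],[-137.1,-157.8,6,0,0,-0.58],[-137.1,-157.8,6,0,0,-0.58],[-137.1,-157.8,6,0,0,-0.58],[-137.1,-157.8,6,0,0,-0.58],[-137.1,-157.8,6,0,0,-0.58]]'; python3 go.py 589.8 31.7 72 .133; python3 - <<'E'
from h import *
S=arm.capture("scene")["pixels"];T=arm.capture("top")["pixels"]
f=lambda im,x,y:cv2.resize(im[y:y+100,x:x+70],(400,571),interpolation=cv2.INTER_CUBIC)
cv2.imwrite("pics/g6.png",np.hstack([f(T,320,160),f(S,300,200)]))
E
```

```text
t: 27.05
ee_pos: [588.6, 34.3, 97.2]
ee_rot: [3.14, -0.001, -3.006]
force: [0.1, 0.9, -0.3]
width: 26.3
grip_force: 19.8
d [-0.8 -2.8 25.2] r [ 0. -0.  0.] rows 0.6 t 27.05 q [-0.17  0.48  0.07  1.84 -0.05  0.83  1.63]
```

View pics/g6.png

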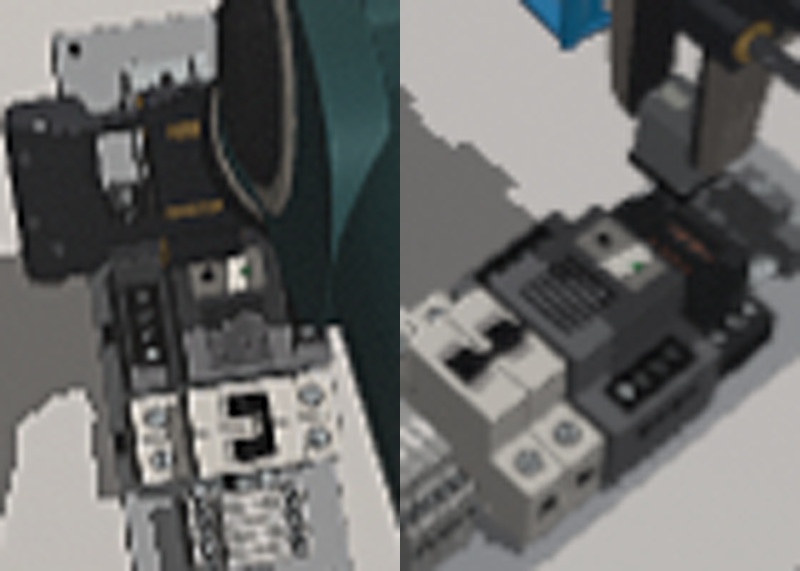

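The breaker, power supply and socket sit square in a row (scene tile ≈(490,350), (590,290), (700,245)). The held relay hangs over the socket at ≈(680,140). Next is the plug-in.

```bash
python3 steer.py '[[-1.8,-2.8,6,0,0,0],[-1.8,-2.8,12,0,0,0],[-1.8,-2.8,18,0,0,0],[-1.8,-2.8,24,0,0,0],[-1.8,-2.8,26,0,0,0],[-1.8,-2.8,26,0,0,0],[-1.8,-2.8,26,0,0,0]]'; python3 go.py 590.6 31.8 64 .133
```

```text
t: 27.73
ee_pos: [591.3, 28.9, 71.2]
ee_rot: [3.142, -0.0, -3.01]
force: [-0.3, -0.1, 0.6]
width: 26.5
grip_force: 19.8
d [0.3 3.  7.2] r [ 0. -0. -0.] rows 0.2 t 27.7333 q [-0.16  0.52  0.07  1.84 -0.05  0.78  1.64]
```

```bash
python3 steer.py '[[0.3,2.6,1,0,0,0],[0.3,2.6,2,0,0,0],[0.3,2.6,3,0,0,0],[0.3,2.6,3,0,0,0],[0.3,2.6,3,0,0,0]]'; python3 go.py 590.6 31.8 64 .133
```

```text
t: 28.15
ee_pos: [590.8, 31.5, 68.6]
ee_rot: [-3.142, 0.0, -3.009]
force: [0.8, -0.3, -0.4]
width: 26.6
grip_force: 19.8
d [0.2 0.3 4.6] r [-0.  0. -0.] rows 0.1 t 28.15 q [-0.16  0.52  0.07  1.85 -0.05  0.77  1.64]
```

```bash
python3 steer.py '[[0.2,0.3,1.5,0,0,0],[0.2,0.3,3,0,0,0],[0.2,0.3,4.5,0,0,0],[0.2,0.3,6,0,0,0],[0.2,0.3,6,0,0,0]]'; python3 steer.py '[[0,0,1,0,0,0],[0,0,2,0,0,0],[0,0,3,0,0,0],[0,0,3,0,0,0]]'
```

```text
t: 28.57
ee_pos: [590.4, 31.6, 62.1]
ee_rot: [-3.141, -0.0, -3.01]
force: [-0.1, 0.1, -0.8]
width: 26.7
grip_force: 19.8
t: 28.9
ee_pos: [590.6, 31.7, 59.3]
ee_rot: [-3.142, -0.0, -3.01]
force: [-0.4, -1.5, -0.6]
width: 26.7
grip_force: 19.8
```

```bash
python3 steer.py '[[0,0,0.7,0,0,0],[0,0,1.4,0,0,0],[0,0,1.4,0,0,0]]'; python3 steer.py '[[0,0,0.7,0,0,0],[0,0,1.2,0,0,0],[0,0,1.2,0,0,0]]'
```

```text
t: 29.15
ee_pos: [590.7, 31.7, 58.1]
ee_rot: [-3.142, 0.0, -3.009]
force: [-0.4, -0.6, 0.7]
width: 26.6
grip_force: 19.8
t: 29.4
ee_pos: [591.1, 31.8, 57.8]
ee_rot: [3.142, 0.001, -3.009]
force: [-1.1, -0.7, 5.3]
width: 26.6
grip_force: 19.8
```

```bash
python3 steer.py '[[0,0,-1,0,0,0],[0,0,-1,0,0,0],[0,0,-1,0,0,0],[0,0,-1,0,0,0],[0,0,-8,0,0,0],[0,0,-35,0,0,0],[0,0,-70,0,0,0],[0,0,-90,0,0,0],[0,0,-90,0,0,0]]' 50; python3 steer.py '[[10,36,-5,0,0,0],[20,76,-10,0,0,0],[30,116,-15,0,0,0],[40,156,-20,0,0,0],[50,196,-20,0,0,0],[60,236,-20,0,0,0],[65,260,-20,0,0,0],[65,260,-20,0,0,0],[65,260,-20,0,0,0]]'; python3 - <<'E'
from fit import *
S=arm.capture("scene");T=arm.capture("top")
f=lambda im,x,y:cv2.resize(im[y:y+100,x:x+70],(400,571),interpolation=cv2.INTER_CUBIC)
cv2.imwrite("pics/g7.png",np.hstack([f(T["pixels"],325,170),f(S["pixels"],305,210)]))
E
for a in "breaker 4.5 496 18.5" "psu 4.5 543 25" "socket 4.5 591 31.5" "relay 44 591 31.5"; do echo $a; python3 m4.py $a .135;done
```

```text
t: 30.15
ee_pos: [593.9, 32.0, 152.3]
ee_rot: [-3.142, 0.009, -3.01]
force: [0.0, -0.2, 0.2]
width: 49.9
grip_force: 0.0
t: 30.9
ee_pos: [490.8, 282.3, 166.5]
ee_rot: [-3.141, -0.001, -3.006]
force: [0.8, -0.1, -0.1]
width: 49.7
grip_force: 0.0
breaker 4.5 496 18.5
both [496.79  18.29   0.14] 101.1 s,l -51.39122316668423 -1.6106023463948622
top [497.69  17.8    0.18] 128.7 s,l -50.565404521982394 -2.2155001519792377
scene [494.41  18.89   0.14] 86.0 s,l -53.67184972413913 -0.6936513518543341
psu 4.5 543 25
both [541.88  24.53   0.13] 100.3 s,l -5.873209563634367 -1.4929418302436406
top [543.87  24.52   0.13] 121.0 s,l -3.9002582058011512 -1.7680250459599771
scene [540.62  21.96   0.19] 91.3 s,l -7.465487903325343 -3.8734638215379267
socket 4.5 591 31.5
both [591.26  33.59   0.16] 87.6 s,l 44.27395964843342 0.8384039478771399
top [589.95  37.23   0.1 ] 109.2 s,l 43.46799308273781 4.623075095110406
scene [596.    32.12   0.03] 78.8 s,l 48.776638320242604 -1.2584578148052552
relay 44 591 31.5
both [592.98  33.24   0.19] 95.7 s,l 45.93497049236752 0.25932324449841015
top [595.61  29.05   0.18] 116.9 s,l 47.97576791256948 -4.2438253577334635
scene [590.14  33.03   0.28] 97.6 s,l 43.08646880224222 0.43141100609727445
```

View pics/g7.png

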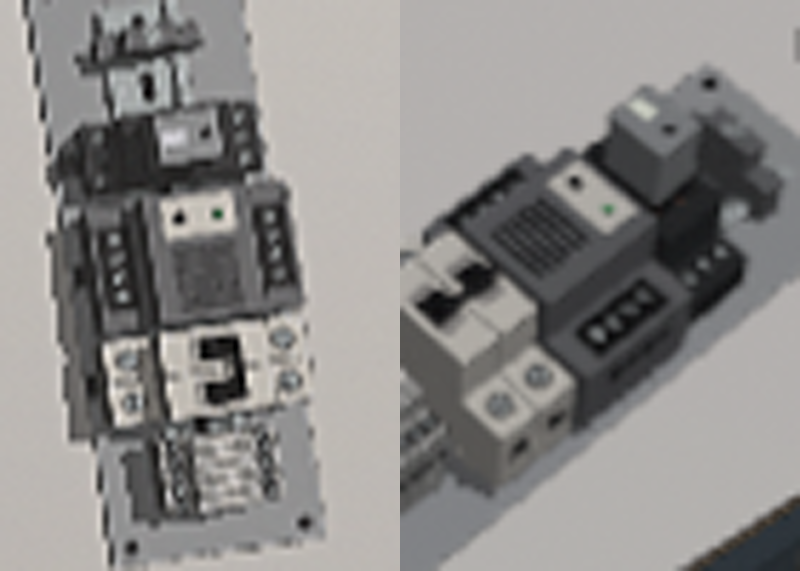

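The final view shows the breaker (scene tile ≈(490,370)), power supply (≈(590,290)) and socket (≈(700,240)) in a row from the terminals. The relay is seated at ≈(655,140), everything is upright, and the arm is clear.

```bash
python3 steer.py '[[0,0,0,0,0,0],[0,0,0,0,0,0]]'; python3 -c "
from cell import arm
print(arm.job_done())"
```

```text
t: 31.57
ee_pos: [491.9, 280.8, 166.9]
ee_rot: [3.142, 0.0, -3.01]
force: [-0.1, -0.0, 0.5]
width: 49.8
grip_force: 0.0
the job is handed in; nothing more can be done
None
```

The job is handed in at about 31.6 s on the robot clock. In the last pictures, the breaker, power supply and relay socket sit in a row on the rail from the terminal blocks, with the relay plugged into the socket; the hand-in returned no verdict.

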